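Set the spacer in the glue-up press and hold the tile flush

TASK

First clear the glue spatula off the press and lay it flat in the empty compartment of the tool tray. Then stand the aluminium spacer, grip end up, in the one bay of the press that is wide enough for it, down on the press's base, and let go of it. Finally push the sprung marble tile from its outer face until it is flush against the spacer and pinches it against the stop block, and finish while still holding it pressed; leave the brush, bottle and spool alone.

Things in the scene. Friction and masses are not known exactly. Their poses are not given: they have to be found in the camera images.
- press: Plywood press fixed to the bench, base 160 (x) by 240 (y) by 12 mm. Origin: centre of its underside, z up. A fence (front face at x = +36 mm, top 52 mm above the bench) backs three stop blocks in varying order; the marble tile faces them (outer face at x = -45 mm at rest). The base is bare on the tile's outer (-x) side, but for a guide rod end at each corner (|y| 107 mm).
- tile (a joint): Travel of the marble tile (25 mm thick in x, 184 mm wide, top 52 mm above the bench) along the press's +x towards the stops, m. 0 = sprung back (start), at most 0.009; slides straight, cannot turn. Springs resist with 4 N at 0, 7 N at 0.007, and return it when let go. With the 16 mm spacer in the 23 mm bay it is flush at about 0.007.
- stop_thin: The thinnest of three fixed wooden stop blocks side by side (59 mm wide each, centred at the press's y = -60, 0, +60 mm, tops 52 mm above the bench). They are 33, 43 and 46 mm thick, so the gaps to the tile at rest are 23, 13 and 10 mm. Origin: on the bottom edge of its back, against the fence, 12 mm above the bench; it juts to -x.
- tile_push (a point): Middle of the tile's outer (near, -x of the press) face, 34 mm above the bench; moves with the tile. Push here in the press's +x direction. Axes parallel to the press's.
- wide_bay (a point): Middle of the only wide bay (in front of the thin stop): centre of the 23 mm gap at rest, at the height of the top of the press's base (12 mm above the bench). Axes parallel to the press's: x across the gap. The bay is 59 mm long in y; the neighbouring thicker stops jut out beside it.
- spacer: Loose aluminium spacer standing upright on the bench, 16 mm thick (its x): a block 40 mm wide (its y) and 44 mm tall, with a grip tongue 16 by 24 mm (x by y) above it up to 82 mm. About 0.12 kg. Origin: centre of its underside, z up. To fit the bay its x must lie along the press's x (a half turn is the same).
- spatula: Loose glue spatula, 180 mm long along its x, lying flat across the top of the tile and the stops (52 mm above the bench). Dark wooden handle 20 mm wide, 18 mm tall from x = -90 to +20 mm; steel blade 34 mm wide, 4 mm thick from x = +18 to +90 mm. Origin: at mid-length and about its balance point, at the underside; z up. About 0.055 kg.
- tray: Wooden tool tray fixed to the bench, 250 (x) by 185 (y) mm, 22 mm tall, 5 mm walls and floor, with one 5 mm divider along its x making two long compartments. Origin: centre of its underside. A brush lies in the +y compartment, the -y one is empty.
- empty_bay (a point): Centre of the floor of the tray's empty compartment (240 by 85 mm inside, walls rise 17 mm above this floor, floor 5 mm above the bench). Axes parallel to the tray's: x along the compartment.
- brush: Bystander: brush lying in the tray's other compartment, about 170 mm long. Origin on its underside.
- glue_bottle: Bystander: closed white bottle, 48 mm across, 120 mm tall, standing on the bench at its far side. Origin: centre of its underside.
- thread_spool: Bystander: wooden thread spool, 40 mm across, 40 mm tall, standing on the bench. Origin: centre of its underside.

How it is judged:
On the way, in this order (a step that is already met when the one before it is completed fails the run):
1. the spatula lies flat in the tray's empty compartment, let go (x of spatula in the frame of empty_bay between -0.035 and 0.035 m and y of spatula in the frame of empty_bay between -0.03 and 0.03 m and z of spatula in the frame of empty_bay between -0.004 and 0.005 m and angle between spatula's own z axis and vertical below 0.1 rad and angle between the x axis of spatula and the x axis of tray, either way round below 0.4 rad and contact force between the fingers and spatula below 0.2 N), for 0.2 s.
2. the spacer stands in the wide bay on the press's base, let go (x of spacer in the frame of wide_bay between -0.007 and 0.007 m and y of spacer in the frame of wide_bay between -0.014 and 0.014 m and z of spacer in the frame of wide_bay between -0.004 and 0.004 m and angle between spacer's own z axis and vertical below 0.1 rad and angle between the x axis of spacer and the x axis of press, either way round below 0.25 rad and contact force between the fingers and spacer below 0.2 N), for 0.2 s.
At the end, for the whole second after the job is handed in: Fingers push the tile (over 3 N), tile 5.5-8.5 mm in, pinching the spacer on the thin stop (over 1 N each face); spacer upright (0.1 rad) and square (0.12 rad), on the base within 4 mm, within 14 mm of mid-bay, let go; spatula flat on the empty compartment's floor (all of step 1 and x of spacer in the frame of wide_bay between -0.001 and 0.007 m and y of spacer in the frame of wide_bay between -0.014 and 0.014 m and z of spacer in the frame of wide_bay between -0.004 and 0.004 m and angle between spacer's own z axis and vertical below 0.1 rad and angle between the x axis of spacer and the x axis of press, either way round below 0.12 rad and contact force between the fingers and spacer below 0.2 N and value of joint tile between 0.0055 and 0.0085 m and contact force between tile and spacer above 1 N and contact force between spacer and stop_thin above 1 N and contact force between the fingers and tile above 3 N and linear speed of spacer below 0.02 m/s); the arm keeps its last pose, push and grip.
It fails at once if a bystander (brush, bottle or spool) is moved by more than 30 mm (distance of any of brush, glue_bottle, thread_spool from where it was at the start of the episode above 0.03 m).
It also fails if it takes over 69 s, if anything falls off the work surface, if the arm or the gripper's body presses on something with over 40 N, if the wrist force passes 120 N, or if a joint passes its speed limit or range.

ROBOT

A 6-joint arm with a two-finger parallel gripper is mounted at the origin on the work surface. World frame = base frame: x ahead of the robot, y to its left, z up, the work surface at z = 0. Lengths are in m, angles in rad, forces in N, time in s.
With the tool pointing down it reaches from about 0.325 to 0.775 m from the base axis. Payload 5.5 kg.
Tool frame: the origin (TCP) lies at the centre of the arm's flange, where the gripper is bolted on; the fingertips stand 173 mm ahead of it and the grasp point (between the pads) lies 155 mm ahead of it; z points along the fingers, y is the line along which they close (so a half turn about z gives the same grasp; the last joint's range is limited). The gripper opens to 85 mm and grips with 20 to 120 N. Pads are 22 mm wide; open, the fingers measure 114 mm over their backs; the gripper's body (76 mm by 85 mm) begins 54 mm behind the grasp point. The pads swing forward as they close: fully open they stand 13 mm farther back than shut.
Start: joints at [-1.327, 0.091, 1.231, -0, 1.82, -0.057], TCP at [0.178, -0.573, 0.405] pointing down, gripper open.
Joint ranges: [-2.87, 2.87], [-0.86, 2.18], [0.17, 2.46], [-1.51, 4.65], [0.06, 2.69], [-2.65, 2.65]. Speed limits (rad/s): [2.57, 2.57, 3.01, 3.14, 3.14, 3.14].

INTERFACE

Orientations are given as a unit quaternion [w, x, y, z].
In Python, from workcell import arm, viewer gives the robot as it stands.
- The arm moves only by the shell command python3 -m handwheel 'ROWS' [OPENING]. ROWS is JSON, a list of rows, each a list of 6 numbers: the shift along the tool's x, y, z in units of 500 mm (1.0 is 500 mm), then the turn, a rotation vector about the tool's x, y, z in units of 180 degrees (1.0 is 180 degrees). In form: [[x, y, z, ax, ay, az], ...]. A call has 1 to 20 rows; each row is the pose to reach, as a shift and turn from the pose commanded when the call began, along the tool's axes at that moment, turning the shorter way round; what a row does not reach only later rows make up. A row lasts 1/10 s, in which the tool goes at most 50 mm and 8.59 degrees, less where a joint would pass 70% of its speed; a pose out of reach is approached as far as the arm can. A call with a number of a shift or a turn outside -1 to 1 is refused whole. A call with a gripper value outside its range is refused whole. OPENING is the opening, from 0 (shut) to 1 (fully open), set as the call begins (- or left out, the last holds). The fingers move at their own pace and stop on an object; the grip force is fixed at half the most. Time passes only in rows, so rows that repeat a pose let the fingers close. It gives the time, the measured TCP pose, the force, the opening and the grip force at its end, in the units of the state.
- arm.sense(): the state, without advancing time (a new reading comes with each control period).
- viewer.grab_frame(name): name is "scene" or "top"; returns (picture, depth): 384x512x3 uint8, red, green, blue; 384x512 float32, m along the optical axis (not along the pixel's ray), 0 where there is no reading.
- viewer.camera_params(name): a dict with "intrinsics" (3x3 intrinsics, pixels), "world_from_camera" (4x4, takes a point from camera to world coordinates). Camera axes: x right, y down, z forward; pixel columns grow to the right and rows downward; lengths in m; the calibration is good to about 2 mm. A picture is of the moment at which its call begins. camera_params takes no time and is no camera call.
- arm.sign_off(): hands the job in; it is judged then, once.
Trained networks look in the newest picture that a camera, given by its name, has taken for a name from the list of things; names that differ only in an ending like _2 or _b are one class to them, and where a whole thing is asked for, a point or a joint stands for the part that bears it (a point fixed in the world has none). Each returns a list of dicts, best first, with "confidence" (0 to 1); they miss things now and then, are a little off and sometimes report something else, mostly with a low value. They report only what shows in the picture. A call takes as long as a camera call.
- viewer.look_for(camera, name): "xy" ([column, row] in pixels, amid what is visible of it).
- viewer.trace(camera, name): "region" (384x512 bool, what is visible of it) and "xy" ([column, row] in pixels, amid what is visible of it).
- viewer.place_of(camera, name): "xy" ([column, row] in pixels: a listed point, or the origin of a listed thing).
The state is a dict: "t": time; "joint_pos": joint angles; "joint_velocities": joint speeds; "tau": joint torques, N m; "tcp_pos": TCP position; "eef_rot": TCP orientation; "wrist_force": force on the tool from outside, world axes, zero at the start; "ft_torque": the same for the moment, N m; "opening": finger opening in m; "grasp_force": force on a finger pad.
Only numpy, scipy, OpenCV 4.12 (cv2) and the standard library are available. Lean on these libraries where they do the work, as an engineer would, in place of code of your own. Each camera call takes 0.05 s, during which the arm holds its last target. There are 200 camera calls.

## Working session

There is one attempt and no reset: what is moved stays moved. The work goes in short steps, Python scripts to look and compute and a shell command to move; the robot and the scene stay as the last step left them, time stands still between calls to the robot, and variables do not carry over. Pictures are saved under pics/ and viewed, at most 10 in all, crops included, and the job is handed in when it is done.

```bash
ls; mkdir -p pics; cat > h.py <<'E'
import numpy as np, cv2
from workcell import arm, viewer
def grab(c,save=None):
    p,d=viewer.grab_frame(c)
    if save: cv2.imwrite('pics/'+save,cv2.cvtColor(p,cv2.COLOR_RGB2BGR))
    return p,d
def cloud(c,d):
    k=viewer.camera_params(c); K=np.array(k['intrinsics']);T=np.array(k['world_from_camera'])
    v,u=np.mgrid[:d.shape[0],:d.shape[1]]
    P=np.stack([(u-K[0,2])/K[0,0]*d,(v-K[1,2])/K[1,1]*d,d],-1)
    W=P@T[:3,:3].T+T[:3,3]; W[d==0]=np.nan
    return W
def rayz(c,xy,z):
    k=viewer.camera_params(c); K=np.array(k['intrinsics']);T=np.array(k['world_from_camera'])
    r=T[:3,:3]@np.array([(xy[0]-K[0,2])/K[0,0],(xy[1]-K[1,2])/K[1,1],1]); o=T[:3,3]
    return o+r*(z-o[2])/r[2]
E
python3 - <<'E'
from h import *
p,d=grab('top','top0.png'); W=cloud('top',d); np.save('W0.npy',W)
for n,z in [('press',0),('stop_thin',.012),('tile_push',.034),('wide_bay',.012),('spacer',0),('spatula',.052),('tray',0),('empty_bay',.005),('glue_bottle',0),('thread_spool',0),('brush',.005)]:
    for r in viewer.place_of('top',n)[:2]: print(n,np.round(r['xy'],1),round(r['confidence'],2),np.round(rayz('top',r['xy'],z),4))
grab('scene','scene0.png')
print(arm.sense())
E
```

```text
pics
press [363.3 231.8] 0.68 [ 0.5451 -0.2252  0.    ]
stop_thin [388.9 211.2] 0.7 [ 0.594  -0.2876  0.012 ]
tile_push [367.7 247.5] 0.65 [ 0.5051 -0.2265  0.034 ]
wide_bay [391.7 232.9] 0.77 [ 0.541  -0.2916  0.012 ]
wide_bay [389.  213.1] 0.39 [ 0.5893 -0.2876  0.012 ]
spacer [260.2 242.4] 0.66 [0.521  0.0279 0.    ]
spacer [366.5 248.3] 0.3 [ 0.5048 -0.2313  0.    ]
spatula [383.8 227.5] 0.86 [ 0.5507 -0.2624  0.052 ]
tray [159.5 233.1] 0.88 [0.5454 0.2735 0.    ]
empty_bay [178.5 234.2] 0.62 [0.542  0.2264 0.005 ]
thread_spool [179.8 154.5] 0.7 [0.7422 0.2281 0.    ]
thread_spool [381.9 227.2] 0.65 [ 0.556  -0.2715  0.    ]
brush [176.4 232.7] 0.42 [0.5457 0.2315 0.005 ]
{'t': 0.65, 'joint_pos': array([-1.32671097e+00,  9.10610629e-02,  1.23071088e+00, -2.45800058e-05,
        1.81978217e+00, -5.67116895e-02]), 'joint_velocities': array([ 0.00093439, -0.0010323 , -0.00060912, -0.00137393,  0.00014848,
        0.00107897]), 'tau': array([-2.53005728e-04, -4.58233845e+01, -4.17933583e+01, -6.27773443e-05,
        5.37203268e-04,  4.21967314e-06]), 'tcp_pos': array([ 0.17775836, -0.57307075,  0.40469239]), 'eef_rot': array([ 2.02993663e-05,  9.88711899e-01,  1.49829172e-01, -1.00560530e-05]), 'wrist_force': array([-0.17885194,  0.26427322,  0.31325631]), 'ft_torque': array([0.00909015, 0.01948348, 0.02141315]), 'grasp_force': 0.0, 'opening': 0.08555409374924539}
```

View pics/top0.png

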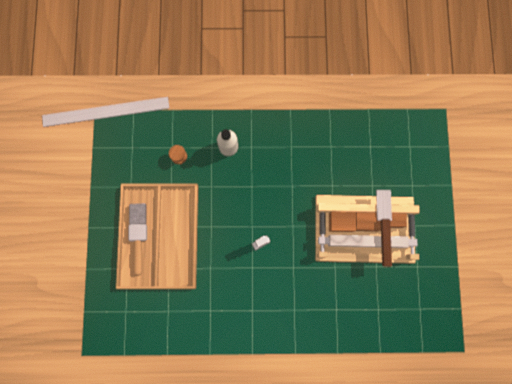

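View pics/scene0.png

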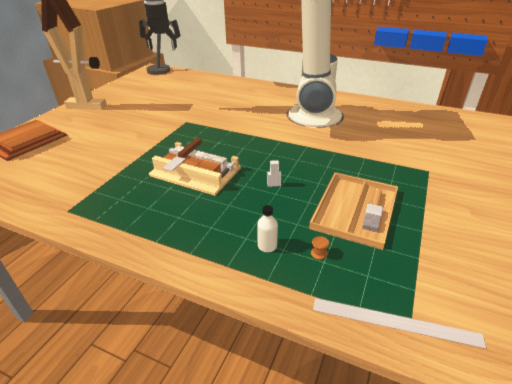

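The top view (up = +x, left = +y) shows the press at (367,230) with the spatula across it at (385,228), handle towards the robot. The spacer is at (261,242), and the tray's empty compartment is the right one, at (178,235). The scene view agrees. Next I'll measure from depth.

```bash
python3 - <<'E'
from h import *
W=np.load('W0.npy'); p=cv2.imread('pics/top0.png')
c=cv2.resize(p[180:275,305:430],None,fx=6,fy=6,interpolation=cv2.INTER_CUBIC)
cv2.imwrite('pics/crop0.png',c)
def rect(n,m):
    q=W[m][:,:2]; r=cv2.minAreaRect((q*1000).astype(np.float32)); print(n,m.sum(),'med',np.round(np.median(W[m],0),4),'rect',np.round(r,1) if 0 else [np.round(x,1) for x in r]); return r
X,Y,Z=W[...,0],W[...,1],W[...,2]
A=lambda x0,x1,y0,y1,z0,z1:(X>x0)&(X<x1)&(Y>y0)&(Y<y1)&(Z>z0)&(Z<z1)
rect('tray all',A(.38,.72,.15,.40,.003,.04))
rect('tray rim',A(.38,.72,.15,.40,.018,.026))
rect('press base',A(.4,.72,-.42,-.1,.008,.06))
rect('press top',A(.4,.72,-.42,-.1,.045,.058))
rect('spatula hi',A(.4,.72,-.42,-.1,.063,.08))
rect('spacer',A(.45,.6,-.05,.1,.02,.1))
rect('spacer tongue',A(.45,.6,-.05,.1,.07,.1))
for n in ['spatula','spacer','tile']:
    for r in viewer.trace('top',n)[:1]: 
        m=r['region']; rect('trace '+n+' %.2f'%r['confidence'],m&np.isfinite(Z)); print(np.round(np.nanpercentile(Z[m],[5,50,95]),3))
# height map coarse print of press, rows
np.set_printoptions(linewidth=250)
print((np.nan_to_num(Z[188:270:2,312:424:4])*1000).astype(int))
E
```

```text
tray all 8832 med [0.5376 0.2755 0.0064] rect [array([549.9, 275. ]), array([339.8, 249.9]), np.float64(0.0)]
tray rim 1612 med [0.551  0.316  0.0224] rect [array([540.5, 275.2]), array([186.2, 246.9]), np.float64(89.5)]
press base 6182 med [ 0.5542 -0.2171  0.0428] rect [array([ 561.6, -254.6]), array([299. , 296.3]), np.float64(85.7)]
press top 2929 med [ 0.5705 -0.2203  0.0528] rect [array([ 551.9, -227. ]), array([238.1, 176. ]), np.float64(89.4)]
spatula hi 433 med [ 0.5155 -0.2612  0.0701] rect [array([ 546. , -263.3]), array([ 21.6, 165.5]), np.float64(88.5)]
spacer 134 med [0.5191 0.0279 0.0792] rect [array([519.8,  27.2]), array([16.1, 39. ]), np.float64(28.2)]
spacer tongue 79 med [0.5194 0.0269 0.0825] rect [array([519.9,  27. ]), array([16.1, 23.9]), np.float64(28.4)]
trace spatula 0.71 417 med [0.7519 0.1047 0.0815] rect [array([758.7, 106.4]), array([46.8, 41.5]), np.float64(85.5)]
[0.021 0.082 0.122]
trace spacer 0.47 130 med [0.5171 0.029  0.0792] rect [array([519.5,  27.3]), array([15.8, 39.2]), np.float64(28.3)]
[0.03  0.079 0.085]
trace tile 0.59 958 med [ 0.5198 -0.2126  0.0518] rect [array([ 520.4, -232.6]), array([ 29.6, 246.3]), np.float64(0.3)]
[0.026 0.052 0.056]
[[ 2  1  2 ...  1  0  1]
 [ 2  0  1 ...  1  1 -2]
 [ 0  4  0 ...  2  0  1]
 ...
 [ 0  4  1 ...  6  0  2]
 [ 0  0  0 ...  0 -2  1]
 [ 2  1  2 ...  2  0  1]]
```

View pics/crop0.png

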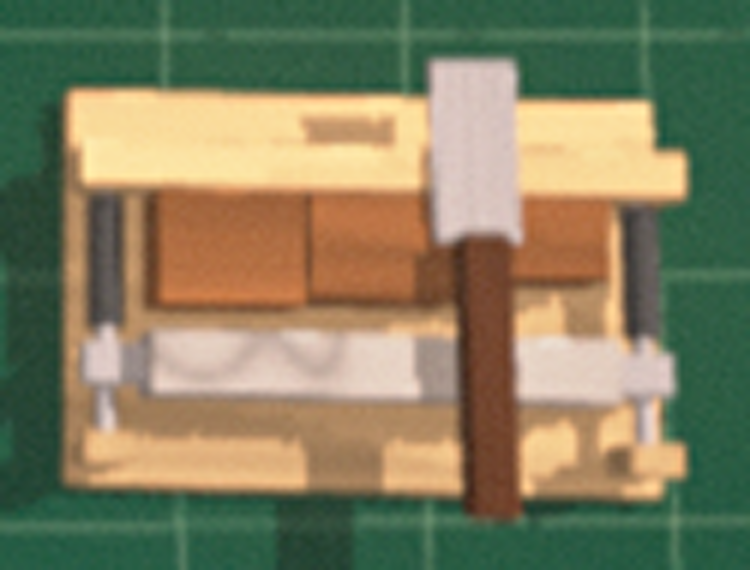

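The thin stop is the right-hand one: in the crop its front edge is at (565,280), against about (230,300) and (360,300) for the others. That makes the wide bay the -y one. The tile's top runs from (148,330) to (620,403). Now I'll fit the edges for accurate poses.

```bash
cat >> h.py <<'E'
from scipy.spatial.transform import Rotation as R
def row(x,y,ztip,az):
    "row from the measured pose to: grasp axis at x,y, shut fingertips at ztip, tool x azimuth az deg, tool down"
    s=arm.sense(); q=s['eef_rot']; R0=R.from_quat([q[1],q[2],q[3],q[0]])
    a=np.radians(az); R1=R.from_matrix(np.array([[np.cos(a),np.sin(a),0],[np.sin(a),-np.cos(a),0],[0,0,-1]]))
    d=R0.inv().apply(np.array([x,y,ztip+.173])-s['tcp_pos'])/.5; w=(R0.inv()*R1).as_rotvec()/np.pi
    print('row',np.round(d,4),np.round(w,4),'t',s['t'])
E
python3 - <<'E'
from h import *
W=np.load('W0.npy'); p=cv2.imread('pics/top0.png'); X,Y,Z=[W[...,i] for i in range(3)]
g=cv2.cvtColor(p,cv2.COLOR_BGR2GRAY).astype(float); 
def edge(name,cols,r0,r1,sign,z=.052,ch=None):
    img=g if ch is None else p[...,ch].astype(float)
    pts=[]
    for c in cols:
        col=np.interp(np.arange(r0,r1,.1),np.arange(384),img[:,c]); gr=sign*np.gradient(cv2.GaussianBlur(col[None],(0,0),6)[0])
        r=r0+.1*np.argmax(gr); pts.append(rayz('top',(c,r),z)[:2])
    pts=np.array(pts); k=np.polyfit(pts[:,1],pts[:,0],1); res=pts[:,0]-np.polyval(k,pts[:,1]); 
    ok=abs(res)<.003; k=np.polyfit(pts[ok,1],pts[ok,0],1)
    print(name,'x at y=-.226:',round(np.polyval(k,-.226),4),'yaw',round(-np.degrees(np.arctan(k[0])),2),'std',round(res[ok].std(),4),ok.sum())
L=list(range(333,372))+list(range(393,405))
edge('tile near',L,243,250,-1,ch=0); edge('tile far',L,231,238,1,ch=0)
edge('fence front',list(range(322,374))+list(range(393,412)),207,216,-1)
edge('fence blue',list(range(322,374))+list(range(393,412)),207,216,-1,ch=0)
edge('stop R',range(393,403),222,230,-1,ch=2);edge('stop L',range(334,352),226,234,-1,ch=2)
# lateral: columns
for nm,r0,r1,c0,c1,s,z in [('stop left',214,228,326,336,1,.052),('base left',200,255,312,320,1,.012),('base right',245,258,410,420,-1,.012),('stop right',215,224,402,410,-1,.052)]:
    o=[]
    for r in range(r0,r1):
        l=np.interp(np.arange(c0,c1,.1),np.arange(512),p[r,:,2].astype(float)); gr=s*np.gradient(cv2.GaussianBlur(l[None],(0,0),6)[0]); 
        o.append(rayz('top',(c0+.1*np.argmax(gr),r),z)[:2])
    o=np.array(o); print(nm,np.round(np.median(o,0),4),o[:,1].std().round(4))
def pca(m,n):
    q=W[m]; c=q[:,:2].mean(0); 
    _,_,v=np.linalg.svd(q[:,:2]-c); print(n,m.sum(),c.round(4),'az',np.degrees(np.arctan2(v[0,1],v[0,0])).round(1)); 
H=(X>.43)&(X<.6)&(Y>-.3)&(Y<-.22)&(Z>.064)&(Z<.08); pca(H,'handle'); print('handle x',np.percentile(X[H],[.5,1,99,99.5]).round(4))
hsv=cv2.cvtColor(p,cv2.COLOR_BGR2HSV)
D=np.zeros_like(H);D[188:270,373:402]=1; D&=(p.max(2)<90)&(Z>.05); pca(D,'dark'); print(np.percentile(X[D],[1,99]).round(4))
B=(X>.57)&(X<.66)&(Y>-.31)&(Y<-.2)&(hsv[...,1]<40)&(Z>.04); pca(B,'blade'); print(np.percentile(X[B],[1,99]).round(4),np.percentile(Y[B],[1,99]).round(4))
T=(X>.45)&(X<.6)&(Y>-.05)&(Y<.1)&(Z>.07); pca(T,'tongue')
row(.545,-.263,.12,0)
E
```

```text
tile near x at y=-.226: 0.508 yaw -1.72 std 0.0004 51
tile far x at y=-.226: 0.5334 yaw -1.54 std 0.0004 51
fence front x at y=-.226: 0.5891 yaw -1.73 std 0.0004 71
fence blue x at y=-.226: 0.5893 yaw -1.77 std 0.0004 71
stop R x at y=-.226: 0.5551 yaw -0.12 std 0.0001 10
stop L x at y=-.226: 0.5449 yaw -0.92 std 0.0001 18
stop left [ 0.568  -0.1389] 0.0002
base left [ 0.5566 -0.1059] 0.0021
base right [ 0.4969 -0.3457] 0.004
stop right [ 0.5703 -0.3207] 0.0002
handle 424 [ 0.5155 -0.2615] az 179.2
handle x [0.4633 0.4634 0.569  0.5693]
dark 67 [ 0.5136 -0.2529] az 179.1
[0.4636 0.5646]
blade 389 [ 0.6068 -0.2626] az 177.6
[0.5724 0.6393] [-0.2802 -0.2464]
tongue 79 [0.5196 0.0272] az 114.3
row [ 0.8852 -0.3747  0.2234] [0.     0.     0.0957] t 0.8
```

```bash
python3 -m handwheel '[[0.8896,-0.3755,0.1,0,0,0.0996],[0.8896,-0.3755,0.1,0,0,0.0996],[0.8896,-0.3755,0.1,0,0,0.0996],[0.8896,-0.3755,0.1,0,0,0.0996],[0.8896,-0.3755,0.1,0,0,0.0996],[0.8896,-0.3755,0.1,0,0,0.0996],[0.8896,-0.3755,0.1,0,0,0.0996],[0.8896,-0.3755,0.1,0,0,0.0996],[0.8896,-0.3755,0.1,0,0,0.0996],[0.8896,-0.3755,0.1,0,0,0.0996],[0.8896,-0.3755,0.1,0,0,0.0996],[0.8896,-0.3755,0.22,0,0,0.0996],[0.8896,-0.3755,0.22,0,0,0.0996],[0.8896,-0.3755,0.22,0,0,0.0996],[0.8896,-0.3755,0.22,0,0,0.0996]]' 0.55
python3 - <<'E'
from h import *
grab('scene','s1.png'); row(.547,-.262,.0545,-.7)
E
```

```text
t: 2.3
tcp_pos: [0.5467, -0.2627, 0.2962]
eef_rot: [0.0, 1.0, -0.007, 0.001]
wrist_force: [1.0, 0.6, -0.3]
opening: 0.0468
grasp_force: 0.0
row [-0.0003 -0.0016  0.1394] [ 0.0005 -0.0009 -0.0003] t 2.35
```

View pics/s1.png

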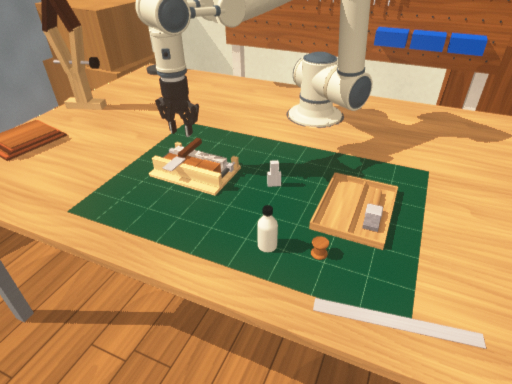

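The gripper is over the press, with its tips at about (180,132) above the spatula handle at (187,150). I'll descend and close.

```bash
python3 -m handwheel '[[0,-0.0015,0.07,0,0,0],[0,-0.0015,0.12,0,0,0],[0,-0.0015,0.139,0,0,0],[0,-0.0015,0.139,0,0,0],[0,-0.0015,0.139,0,0,0]]'; python3 -m handwheel '[[0,0,0,0,0,0],[0,0,0,0,0,0],[0,0,0,0,0,0],[0,0,0,0,0,0],[0,0,0,0,0,0],[0,0,0,0,0,0]]' 0
python3 -m handwheel '[[0,0,-0.05,0,0,0],[0,0,-0.1,0,0,0],[0,0,-0.15,0,0,0],[0,0,-0.15,0,0,0],[0,0,-0.15,0,0,0]]'
python3 - <<'E'
from h import *
p,d=grab('scene'); cv2.imwrite('pics/s2.png',cv2.cvtColor(cv2.resize(p[80:230,120:340],None,fx=3,fy=3),cv2.COLOR_RGB2BGR)); row(.536,.230,.16,-.6)
E
```

```text
t: 2.85
tcp_pos: [0.5474, -0.2617, 0.2275]
eef_rot: [0.001, 1.0, -0.006, 0.001]
wrist_force: [0.1, 0.2, -0.3]
opening: 0.047
grasp_force: 0.0
t: 3.45
tcp_pos: [0.5474, -0.2615, 0.2274]
eef_rot: [0.001, 1.0, -0.006, 0.002]
wrist_force: [-0.5, 0.2, 6.2]
opening: 0.0185
grasp_force: 61.1
t: 3.95
tcp_pos: [0.547, -0.2612, 0.3004]
eef_rot: [0.0, 1.0, -0.006, 0.0]
wrist_force: [-0.3, -0.5, -1.1]
opening: 0.0185
grasp_force: 60.3
row [-0.0336 -0.982  -0.0672] [-0.0002  0.0004 -0.0005] t 4.0
```

View pics/s2.png

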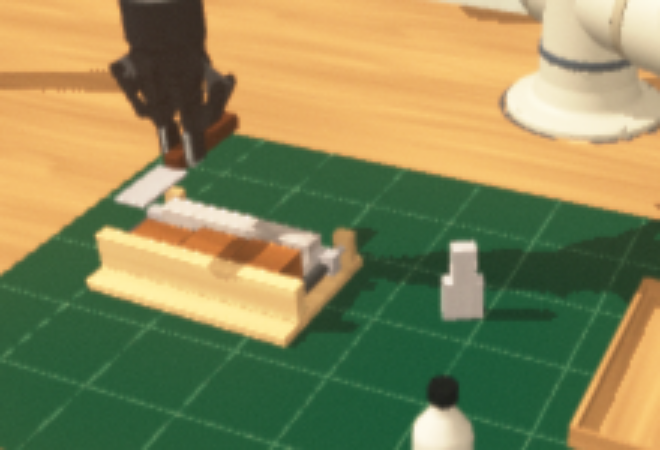

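The spatula is held at (200,145) in the crop and clear of the press. Now I'll carry it to the tray.

```bash
python3 -m handwheel '[[-0.0336,-0.982,-0.067,0,0,0],[-0.0336,-0.982,-0.067,0,0,0],[-0.0336,-0.982,-0.067,0,0,0],[-0.0336,-0.982,-0.067,0,0,0],[-0.0336,-0.982,-0.067,0,0,0],[-0.0336,-0.982,-0.067,0,0,0],[-0.0336,-0.982,-0.067,0,0,0],[-0.0336,-0.982,-0.067,0,0,0],[-0.0336,-0.982,-0.067,0,0,0],[-0.0336,-0.982,-0.067,0,0,0],[-0.0336,-0.982,-0.067,0,0,0],[-0.0336,-0.982,-0.067,0,0,0],[-0.0336,-0.982,0.05,0,0,0],[-0.0336,-0.982,0.13,0,0,0],[-0.0336,-0.982,0.13,0,0,0],[-0.0336,-0.982,0.13,0,0,0]]'
python3 - <<'E'
from h import *
grab('top','t3.png'); 
row(.536,.230,.0085,-.6)
p=cv2.imread('pics/t3.png'); cv2.imwrite('pics/t3.png',cv2.resize(p[160:310,80:280],None,fx=4,fy=4))
E
```

```text
t: 5.6
tcp_pos: [0.536, 0.2286, 0.2344]
eef_rot: [0.001, 1.0, -0.007, -0.002]
wrist_force: [0.1, -0.7, 0.3]
opening: 0.0179
grasp_force: 60.2
row [-0.0018 -0.0018  0.1112] [-0.0001 -0.0005 -0.001 ] t 5.65
```

View pics/t3.png

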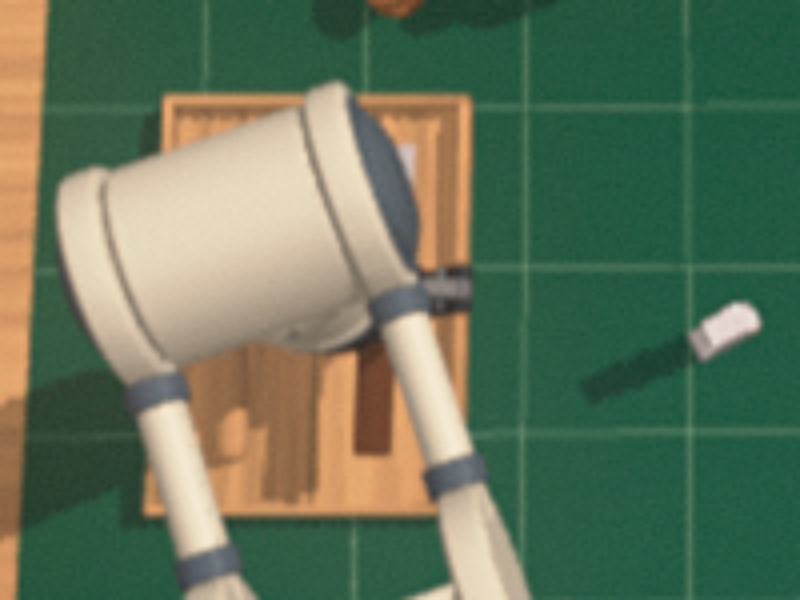

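The spatula is parallel to the compartment: handle end at (375,455), blade at (405,160), both inside the walls. I'll lower and release it.

```bash
python3 -m handwheel '[[-0.001,0,0.06,0,0,0],[-0.001,0,0.1,0,0,0],[-0.001,0,0.111,0,0,0],[-0.001,0,0.111,0,0,0],[-0.001,0,0.111,0,0,0]]'; python3 -m handwheel '[[0,0,0,0,0,0],[0,0,0,0,0,0],[0,0,0,0,0,0],[0,0,0,0,0,0]]' 0.45
python3 -m handwheel '[[0,0,-0.1,0,0,0],[0,0,-0.2,0,0,0],[0,0,-0.3,0,0,0],[0,0,-0.3,0,0,0],[0,0,-0.3,0,0,0]]'
python3 - <<'E'
from h import *
row(.5197,.0271,.14,118.2)
row(.5197,.0271,.05,118.2)
E
```

```text
t: 6.15
tcp_pos: [0.5366, 0.2301, 0.1826]
eef_rot: [-0.001, 1.0, -0.006, 0.002]
wrist_force: [0.6, 0.0, -0.3]
opening: 0.0188
grasp_force: 60.3
t: 6.55
tcp_pos: [0.5357, 0.23, 0.1801]
eef_rot: [-0.0, 1.0, -0.006, 0.0]
wrist_force: [0.4, -0.9, 0.5]
opening: 0.0385
grasp_force: 0.0
t: 7.05
tcp_pos: [0.5358, 0.2301, 0.332]
eef_rot: [-0.001, 1.0, -0.006, 0.002]
wrist_force: [-0.3, 0.5, -1.1]
opening: 0.0386
grasp_force: 0.0
row [-0.0275  0.4063  0.0372] [ 0.001  -0.0013 -0.6605] t 7.05
row [-0.0282  0.4066  0.2172] [ 0.001  -0.0013 -0.6605] t 7.05
```

```bash
python3 -m handwheel '[[-0.0275,0.4063,0.037,0,0,-0.66],[-0.0275,0.4063,0.037,0,0,-0.66],[-0.0275,0.4063,0.037,0,0,-0.66],[-0.0275,0.4063,0.037,0,0,-0.66],[-0.0275,0.4063,0.037,0,0,-0.66],[-0.0275,0.4063,0.037,0,0,-0.66],[-0.0275,0.4063,0.037,0,0,-0.66],[-0.0275,0.4063,0.037,0,0,-0.66],[-0.0275,0.4063,0.037,0,0,-0.66],[-0.0275,0.4063,0.037,0,0,-0.66],[-0.0275,0.4063,0.037,0,0,-0.66],[-0.0275,0.4063,0.037,0,0,-0.66],[-0.0275,0.4063,0.037,0,0,-0.66],[-0.0275,0.4063,0.037,0,0,-0.66],[-0.0275,0.4063,0.037,0,0,-0.66],[-0.0275,0.4063,0.037,0,0,-0.66],[-0.0275,0.4063,0.037,0,0,-0.66],[-0.0275,0.4063,0.037,0,0,-0.66]]' 0.6
python3 - <<'E'
from h import *
p,d=grab('top'); W=cloud('top',d); row(.5197,.0271,.05,118.2)
X,Y,Z=[W[...,i] for i in range(3)]
hsv=cv2.cvtColor(p,cv2.COLOR_RGB2HSV)
m=(X>.41)&(X<.67)&(Y>.185)&(Y<.275)&(Z>.001)&(Z<.04)&(p.max(2)<110); q=(W[m][:,:2]*1000).astype(np.float32)
print('handle in tray',m.sum(),cv2.minAreaRect(q),np.median(Z[m]))
m=(X>.41)&(X<.67)&(Y>.185)&(Y<.275)&(hsv[...,1]<45); print(m.sum(),np.median(W[m],0)); q=(W[m][:,:2]*1000).astype(np.float32); print(cv2.minAreaRect(q))
p,d=grab('scene'); cv2.imwrite('pics/s4.png',cv2.cvtColor(cv2.resize(p[80:260,220:420],None,fx=3,fy=3),cv2.COLOR_RGB2BGR))
E
```

```text
t: 8.85
tcp_pos: [0.5194, 0.027, 0.3108]
eef_rot: [-0.0, 0.515, 0.857, -0.0]
wrist_force: [-0.2, -0.1, 0.8]
opening: 0.0513
grasp_force: 0.0
row [-1.00e-04  7.00e-04  1.76e-01] [-0.0001 -0.0001 -0.001 ] t 8.9
handle in tray 328 ((539.4562377929688, 232.05191040039062), (257.9912109375, 86.11719512939453), 0.8497781157493591) 0.02294577792971564
374 [0.5933387  0.22780158 0.00985295]
((593.571533203125, 228.15965270996094), (32.92558670043945, 69.6460189819336), 88.04678344726562)
```

View pics/s4.png

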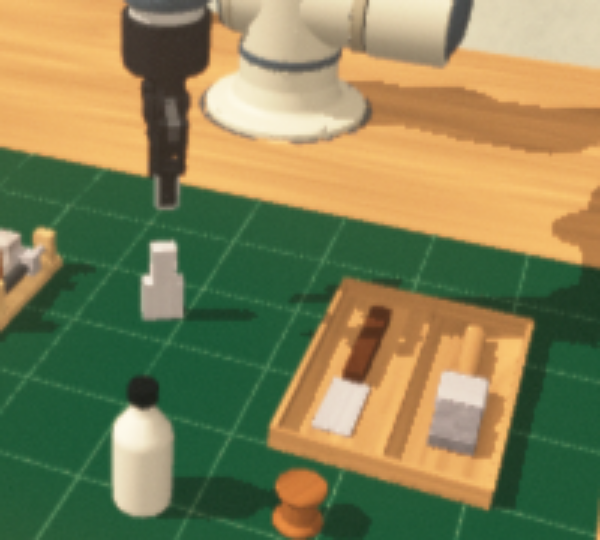

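The spatula lies flat in the empty compartment, centred at about (355,370) in the crop. The gripper is directly above the spacer, which is at (162,280). Descending to grasp it.

```bash
python3 -m handwheel '[[0,0,0.08,0,0,0],[0,0,0.13,0,0,0],[0,0,0.16,0,0,0],[0,0,0.176,0,0,0],[0,0,0.176,0,0,0],[0,0,0.176,0,0,0]]'; python3 -m handwheel '[[0,0,0,0,0,0],[0,0,0,0,0,0],[0,0,0,0,0,0],[0,0,0,0,0,0],[0,0,0,0,0,0],[0,0,0,0,0,0],[0,0,0,0,0,0]]' 0
python3 -m handwheel '[[0,0,-0.05,0,0,0],[0,0,-0.1,0,0,0],[0,0,-0.16,0,0,0],[0,0,-0.16,0,0,0],[0,0,-0.16,0,0,0]]'
python3 - <<'E'
from h import *
row(.5427,-.2878,.13,88.3)
row(.5427,-.2878,.09,88.3)
E
```

```text
t: 9.55
tcp_pos: [0.5198, 0.027, 0.2245]
eef_rot: [0.001, 0.514, 0.858, 0.0]
wrist_force: [-0.1, -0.1, 0.8]
opening: 0.0511
grasp_force: 0.0
t: 10.25
tcp_pos: [0.5197, 0.0269, 0.2243]
eef_rot: [0.001, 0.514, 0.858, 0.0]
wrist_force: [-0.2, -0.7, 5.8]
opening: 0.0151
grasp_force: 59.2
t: 10.75
tcp_pos: [0.5194, 0.027, 0.303]
eef_rot: [0.0, 0.514, 0.858, 0.0]
wrist_force: [-0.3, 0.1, -0.6]
opening: 0.0149
grasp_force: 58.8
row [-5.773e-01 -2.556e-01 -1.000e-04] [1.000e-04 0.000e+00 1.656e-01] t 10.75
row [-0.5773 -0.2556  0.0799] [1.000e-04 0.000e+00 1.656e-01] t 10.75
```

```bash
python3 -m handwheel '[[-0.5773,-0.2556,0,0,0,0.1656],[-0.5773,-0.2556,0,0,0,0.1656],[-0.5773,-0.2556,0,0,0,0.1656],[-0.5773,-0.2556,0,0,0,0.1656],[-0.5773,-0.2556,0,0,0,0.1656],[-0.5773,-0.2556,0,0,0,0.1656],[-0.5773,-0.2556,0,0,0,0.1656],[-0.5773,-0.2556,0,0,0,0.1656],[-0.5773,-0.2556,0.03,0,0,0.1656],[-0.5773,-0.2556,0.03,0,0,0.1656],[-0.5773,-0.2556,0.03,0,0,0.1656]]'
python3 - <<'E'
from h import *
grab('top','t5.png'); p,d=grab('scene','s5.png'); W=cloud('scene',d); np.save('W5.npy',W)
row(.5427,-.2878,.0633,88.3)
for r in viewer.place_of('scene','wide_bay')[:2]: print(r['confidence'],rayz('scene',r['xy'],.012))
a=cv2.imread('pics/t5.png')[185:265,310:430]; b=cv2.imread('pics/s5.png')[90:200,140:260]
cv2.imwrite('pics/ts5.png',np.vstack([cv2.resize(a,(600,280+0),interpolation=cv2.INTER_CUBIC),cv2.resize(b,(600,320),interpolation=cv2.INTER_CUBIC)]))
E
```

```text
t: 11.85
tcp_pos: [0.5427, -0.2862, 0.2867]
eef_rot: [-0.001, 0.717, 0.697, -0.0]
wrist_force: [-0.6, -0.3, -0.8]
opening: 0.0154
grasp_force: 58.8
row [-0.0023 -0.0003  0.104 ] [ 0.     -0.      0.0005] t 11.95
0.58 [ 0.54131735 -0.28404158  0.012     ]
```

View pics/ts5.png

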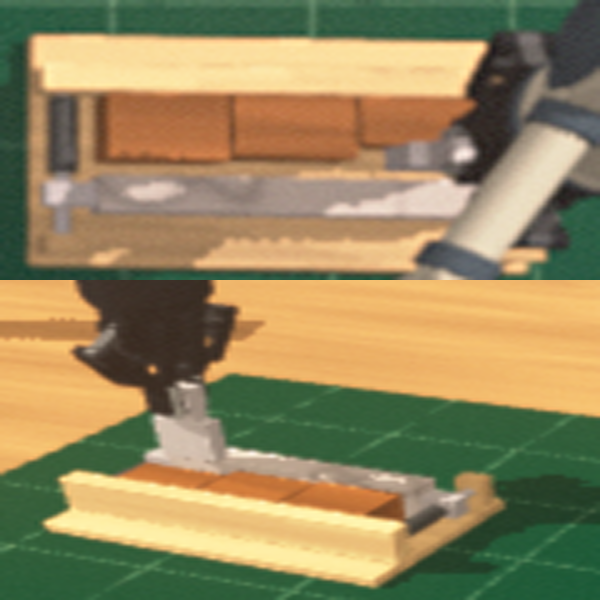

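```bash
python3 - <<'E'
from h import *
p=cv2.imread('pics/t5.png').astype(float); g=p[...,0]-0
z=.2867-.2243+.044
for c in range(386,396):
    s=np.arange(220,239,.1); col=cv2.GaussianBlur(np.interp(s,np.arange(384),g[:,c])[None],(0,0),5)[0]; gr=np.gradient(col)
    a=s[np.argmax(gr)]; m=s>a; b=s[m][np.argmin(gr[m])]
    print(c,round(a,1),round(b,1),rayz('top',(c,a),z)[:2].round(4),rayz('top',(c,b),z)[:2].round(4))
print(g[220:240,384:396].astype(int))
# scene depth: spacer points
W=np.load('W5.npy'); X,Y,Z=[W[...,i] for i in range(3)]
s=cv2.cvtColor(cv2.imread('pics/s5.png'),cv2.COLOR_BGR2HSV)
m=(X>.51)&(X<.58)&(Y>-.33)&(Y<-.25)&(Z>.066)&(Z<.104)&(s[...,2]>110); print(m.sum(),np.percentile(X[m],[2,10,50,90]).round(4),np.percentile(Y[m],[1,5,95,99]).round(4))
q=W[m]; q=q[abs(q[:,0]-np.median(q[:,0]))<.004]; k=np.polyfit(q[:,1],q[:,0],1); print('front face yaw',-np.degrees(np.arctan(k[0])),'x at -.288',np.polyval(k,-.288)); k=np.polyfit(q[:,2],q[:,0],1);print('tilt',k)
m=(X>.57)&(X<.6)&(Y>-.34)&(Y<-.12)&(Z>.03)&(Z<.049)
m=(X>.585)&(X<.62)&(Y>-.33)&(Y<-.12)&(Z>.049)&(Z<.055); print('fence top',m.sum(),np.percentile(X[m],[2,50,98]).round(4))
E
```

```text
386 227.3 231.1 [ 0.5463 -0.253 ] [ 0.5378 -0.2526]
387 227.0 231.2 [ 0.5469 -0.2553] [ 0.5375 -0.2548]
388 226.5 229.8 [ 0.548  -0.2576] [ 0.5406 -0.2572]
389 226.2 231.4 [ 0.5487 -0.2599] [ 0.537  -0.2593]
390 225.6 231.5 [ 0.55   -0.2622] [ 0.5368 -0.2615]
391 225.0 231.4 [ 0.5513 -0.2645] [ 0.537  -0.2638]
392 224.7 232.0 [ 0.552  -0.2668] [ 0.5357 -0.2659]
393 224.8 231.9 [ 0.5518 -0.2691] [ 0.5359 -0.2682]
394 224.7 231.8 [ 0.552  -0.2713] [ 0.5361 -0.2705]
395 224.8 231.7 [ 0.5517 -0.2736] [ 0.5363 -0.2727]
[[ 67  58  64  69  62  66  58  65  65  59  65  62]
 [ 64  66  63  69  63  66  66  62  65  63  62  60]
 [ 65  61  66  66  62  59  66  66  60  61  63  61]
 [ 66  64  63  62  67  64  64  62  62  64  63  61]
 [ 65  63  64  67  65  65  61  67  72  75  73  72]
 [ 64  67  61  59  65  68  72  87 109 112 113 100]
 [ 48  50  57  68  74  83  91 107 136 141 139 125]
 [ 66  63  75  87  99 100 104 114 147 144 144 129]
 [ 93  92  99 107 110 108 109 120 147 145 148 129]
 [106 105 105 109 111 109 106 116 146 153 144 131]
 [100 107 109 110 109 109 109 120 147 155 149 132]
 [101 101 105 108 108 111 110 118 142 150 148 132]
 [ 99  97 100 104 108 107 103 107 126 130 126 118]
 [102 107 106 107 109 112 104 110 108 109 110 108]
 [107 119 122 125 121 126 127 126 123 122 121 122]
 [119 127 126 126 127 130 132 134 133 135 132 138]
 [136 129 138 133 127 130 131 134 137 136 136 148]
 [138 138 138 137 136 132 126 130 135 143 153 174]
 [137 139 134 138 136 131 129 137 150 172 183 194]
 [136 137 137 140 141 143 144 163 181 192 196 198]]
143 [0.5383 0.543  0.551  0.5531] [-0.3062 -0.3017 -0.2649 -0.2642]
front face yaw 0.050615263476316404 x at -.288 0.551391320356174
tilt [-0.01407759  0.55258692]
fence top 326 [0.5857 0.5987 0.6107]
```

```bash
python3 -m handwheel '[[-0.002,0,0.03,0,0,0],[-0.002,0,0.05,0,0,0],[-0.002,0,0.06,0,0,0],[-0.002,0,0.066,0,0,0],[-0.002,0,0.066,0,0,0]]'; python3 -m handwheel '[[0,0,0.01,0,0,0],[0,0,0.02,0,0,0],[0,0,0.028,0,0,0],[0,0,0.033,0,0,0],[0,0,0.036,0,0,0],[0,0,0.036,0,0,0]]'; python3 -c "
from h import *
row(.5427,-.2878,.0633,88.3)"
```

```text
t: 12.5
tcp_pos: [0.5425, -0.2888, 0.2543]
eef_rot: [-0.001, 0.718, 0.696, -0.0]
wrist_force: [-0.7, 0.2, -0.5]
opening: 0.0151
grasp_force: 58.8
t: 13.1
tcp_pos: [0.5426, -0.2888, 0.2369]
eef_rot: [-0.0, 0.718, 0.697, -0.0]
wrist_force: [0.2, 0.3, -0.4]
opening: 0.0153
grasp_force: 58.8
row [0.0021 0.0002 0.0012] [-0.0001 -0.0001 -0.    ] t 13.1
```

```bash
python3 -m handwheel '[[0,0,0.001,0,0,0],[0,0,0.001,0,0,0]]'; python3 -m handwheel '[[0,0,0,0,0,0],[0,0,0,0,0,0],[0,0,0,0,0,0],[0,0,0,0,0,0],[0,0,0,0,0,0]]' 0.5
python3 -m handwheel '[[0,0,-0.03,0,0,0],[0,0,-0.08,0,0,0],[0,0,-0.16,0,0,0],[0,0,-0.24,0,0,0],[0,0,-0.24,0,0,0]]'
python3 - <<'E'
from h import *
row(.440,-.226,.13,-1.7)
grab('top','t6.png'); p,d=grab('scene','s6.png')
a=cv2.imread('pics/t6.png')[185:265,310:430]; b=cv2.imread('pics/s6.png')[90:200,140:260]
cv2.imwrite('pics/ts6.png',np.vstack([cv2.resize(a,(600,280),interpolation=cv2.INTER_CUBIC),cv2.resize(b,(600,320),interpolation=cv2.INTER_CUBIC)]))
E
```

```text
t: 13.3
tcp_pos: [0.5427, -0.2889, 0.2369]
eef_rot: [0.0, 0.718, 0.697, 0.0]
wrist_force: [0.0, -0.6, -1.4]
opening: 0.0152
grasp_force: 58.8
t: 13.8
tcp_pos: [0.5427, -0.2889, 0.2368]
eef_rot: [0.0, 0.718, 0.697, 0.0]
wrist_force: [0.3, 0.1, -0.1]
opening: 0.0425
grasp_force: 0.0
t: 14.3
tcp_pos: [0.5428, -0.2889, 0.3663]
eef_rot: [0.007, 0.718, 0.697, 0.002]
wrist_force: [-0.1, -0.5, 1.8]
opening: 0.0425
grasp_force: 0.0
row [ 0.1206 -0.2108  0.1234] [ 0.0046 -0.0013  0.5   ] t 14.3
```

View pics/ts6.png

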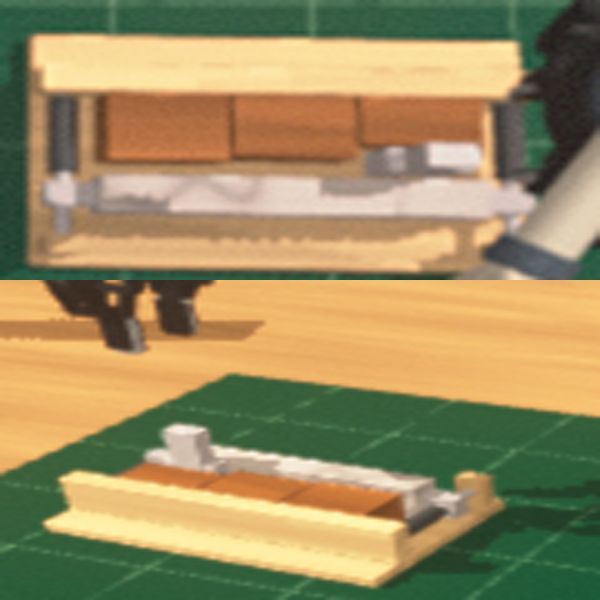

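The spacer stands upright in the wide bay, with its tongue top at (454,155) in the top crop. I'll quantify its position with depth.

```bash
python3 - <<'E'
from h import *
p,d=grab('top'); W=cloud('top',d); X,Y,Z=[W[...,i] for i in range(3)]
m=(X>.5)&(X<.59)&(Y>-.33)&(Y<-.24)&(Z>.084)&(Z<.105); q=(W[m][:,:2]*1000).astype(np.float32)
print(m.sum(),np.median(W[m],0).round(4),[np.round(v,1) for v in cv2.minAreaRect(q)])
print(rayz('top',(310+454/5,185+155/3.5),.094), 'shoulder +y end',rayz('top',(310+365/5,185+158/3.5),.056),'stop edges',rayz('top',(310+360/5,185+110/3.5),.052),rayz('top',(310+481/5,185+110/3.5),.052))
row(.440,-.226,.13,-1.7)
E
```

```text
85 [ 0.5433 -0.2854  0.0943] [array([ 544. , -288.4]), array([24.4, 16.1]), np.float64(86.8)]
[ 0.54263469 -0.28973813  0.094     ] shoulder +y end [ 0.54413657 -0.25919683  0.056     ] stop edges [ 0.57683072 -0.25953433  0.052     ] [ 0.57644612 -0.31682606  0.052     ]
row [ 0.1195 -0.2089  0.1087] [ 4.e-04 -1.e-04  5.e-01] t 14.45
```

```bash
python3 -m handwheel '[[0.1195,-0.18,0,0,0,0.5],[0.1195,-0.18,0,0,0,0.5],[0.1195,-0.18,0,0,0,0.5],[0.1195,-0.18,0,0,0,0.5],[0.1195,-0.18,0,0,0,0.5],[0.1195,-0.18,0,0,0,0.5],[0.1195,-0.18,0,0,0,0.5],[0.1195,-0.18,0,0,0,0.5],[0.1195,-0.18,0.1,0,0,0.5],[0.1195,-0.18,0.1,0,0,0.5],[0.1195,-0.18,0.1,0,0,0.5],[0.1195,-0.18,0.1,0,0,0.5],[0.1195,-0.18,0.1,0,0,0.5],[0.1195,-0.18,0.1,0,0,0.5]]' 0; python3 -c "
from h import *
row(.455,-.226,.030,-1.7)"
```

```text
t: 15.85
tcp_pos: [0.4545, -0.2264, 0.3066]
eef_rot: [-0.0, 1.0, -0.014, -0.0]
wrist_force: [-0.4, 0.0, 0.1]
opening: 0.0002
grasp_force: 0.0
row [ 0.0011 -0.0008  0.2071] [-0.      0.0001  0.0005] t 15.85
```

```bash
python3 -m handwheel '[[0,0,0.08,0,0,0],[0,0,0.14,0,0,0],[0,0,0.18,0,0,0],[0,0,0.207,0,0,0],[0,0,0.207,0,0,0],[0,0,0.207,0,0,0]]'; python3 -m handwheel '[[0.02,0,0,0,0,0],[0.04,0,0,0,0,0],[0.054,0,0,0,0,0],[0.062,0,0,0,0,0],[0.068,0,0,0,0,0],[0.072,0,0,0,0,0],[0.072,0,0,0,0,0]]'
python3 - <<'E'
from h import *
p,d=grab('scene','s7.png'); row(.497,-.226,.030,-1.7)
b=cv2.imread('pics/s7.png')[90:200,140:260]; cv2.imwrite('pics/s7.png',cv2.resize(b,(600,550),interpolation=cv2.INTER_CUBIC))
E
```

```text
t: 16.45
tcp_pos: [0.4548, -0.2266, 0.2041]
eef_rot: [0.0, 1.0, -0.015, 0.0]
wrist_force: [0.3, -0.9, 1.2]
opening: -0.0001
grasp_force: 0.0
t: 17.15
tcp_pos: [0.4906, -0.2275, 0.2031]
eef_rot: [-0.0, 1.0, -0.015, -0.0]
wrist_force: [0.6, 0.4, -1.2]
opening: 0.0002
grasp_force: 0.0
row [ 0.0131 -0.0034  0.0001] [-0.      0.0001 -0.    ] t 17.2
```

View pics/s7.png

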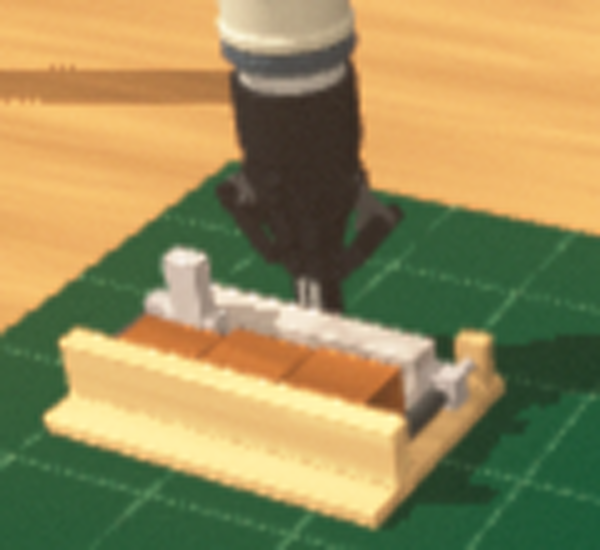

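The fingers, at about (315,290), are behind the middle of the tile and the spacer is upright. Now I'll ease forward in small steps and watch the force.

```bash
python3 -m handwheel '[[0.003,0,0,0,0,0],[0.006,0,0,0,0,0],[0.009,0,0,0,0,0],[0.012,0,0,0,0,0],[0.012,0,0,0,0,0]]';python3 -m handwheel '[[0.002,0,0,0,0,0],[0.004,0,0,0,0,0],[0.006,0,0,0,0,0],[0.006,0,0,0,0,0]]'
```

```text
t: 17.7
tcp_pos: [0.4964, -0.2277, 0.2032]
eef_rot: [-0.0, 1.0, -0.015, -0.0]
wrist_force: [-2.1, -0.1, 1.2]
opening: 0.0003
grasp_force: 1.1
t: 18.1
tcp_pos: [0.4993, -0.2278, 0.2032]
eef_rot: [-0.0, 1.0, -0.015, -0.0]
wrist_force: [-6.0, 1.3, 3.4]
opening: 0.0001
grasp_force: 2.6
```

```bash
python3 -m handwheel '[[0.002,0,0,0,0,0],[0.004,0,0,0,0,0],[0.006,0,0,0,0,0],[0.006,0,0,0,0,0]]';python3 -m handwheel '[[0.001,0,0,0,0,0],[0.002,0,0,0,0,0],[0.002,0,0,0,0,0]]';python3 -m handwheel '[[0.001,0,0,0,0,0],[0.002,0,0,0,0,0],[0.002,0,0,0,0,0]]'
```

```text
t: 18.5
tcp_pos: [0.5022, -0.2279, 0.2032]
eef_rot: [-0.0, 1.0, -0.015, -0.001]
wrist_force: [-6.1, 0.8, 3.6]
opening: -0.0001
grasp_force: 3.1
t: 18.8
tcp_pos: [0.503, -0.2279, 0.2032]
eef_rot: [-0.0, 1.0, -0.015, -0.001]
wrist_force: [-6.8, 1.2, 3.6]
opening: -0.0001
grasp_force: 3.5
t: 19.1
tcp_pos: [0.5037, -0.228, 0.2032]
eef_rot: [-0.0, 1.0, -0.015, -0.001]
wrist_force: [-8.1, 1.3, 4.8]
opening: 0.0002
grasp_force: 4.6
```

```bash
python3 -m handwheel '[[0.001,0,0,0,0,0],[0.0016,0,0,0,0,0],[0.0016,0,0,0,0,0],[0.0016,0,0,0,0,0]]';python3 -m handwheel '[[0.001,0,0,0,0,0],[0.0016,0,0,0,0,0],[0.0016,0,0,0,0,0],[0.0016,0,0,0,0,0]]'
```

```text
t: 19.5
tcp_pos: [0.5041, -0.228, 0.2032]
eef_rot: [-0.0, 1.0, -0.015, -0.002]
wrist_force: [-13.0, 1.5, 7.6]
opening: 0.0002
grasp_force: 6.4
t: 19.9
tcp_pos: [0.5044, -0.2281, 0.2032]
eef_rot: [-0.0, 1.0, -0.015, -0.003]
wrist_force: [-16.4, 1.9, 9.4]
opening: 0.0001
grasp_force: 8.2
```

```bash
python3 - <<'E'
from h import *
p,d=grab('top'); W=cloud('top',d); X,Y,Z=[W[...,i] for i in range(3)]
m=(X>.53)&(X<.59)&(Y>-.31)&(Y<-.26)&(Z>.084)&(Z<.105); print('top',m.sum(),np.median(W[m],0).round(4) if m.any() else '',[np.round(v,1) for v in cv2.minAreaRect((W[m][:,:2]*1000).astype(np.float32))] if m.any() else '')
p,d=grab('scene'); W=cloud('scene',d); X,Y,Z=[W[...,i] for i in range(3)]
m=(X>.53)&(X<.58)&(Y>-.305)&(Y<-.27)&(Z>.06)&(Z<.092); q=W[m]; q=q[abs(q[:,0]-np.percentile(q[:,0],70))<.005]
A=np.c_[q[:,1]+.288,q[:,2]-.075,np.ones(len(q))]; print('scene front face slopes y,z, x0',len(q),np.linalg.lstsq(A,q[:,0],rcond=None)[0].round(4))
s=arm.sense(); print(s['wrist_force'],s['tcp_pos'],s['t'])
E
```

```text
top 0  
scene front face slopes y,z, x0 65 [-0.0387 -0.0026  0.554 ]
[-16.95089415   1.79612028   9.7379818 ] [ 0.50439693 -0.22805321  0.20319756] 20.0
```

```bash
python3 -c "
from h import *
print(arm.sign_off())"
```

```text
the job is handed in; nothing more can be done
None
```

I handed the job in, with no verdict returned: the spatula lies flat in the tray's empty compartment, the spacer stands in the wide bay against the thin stop, and the arm was pressing the tile against it at about 17 N (roughly 7–8 mm in, estimated from arm travel).

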